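# Turn the pot stand over onto the drying board

## Robot

A 6-joint arm with a two-finger parallel gripper is mounted at the origin on the work surface. World frame = base frame: x ahead of the robot, y to its left, z up, the work surface at z = 0. Lengths are in m, angles in rad, forces in N, time in s.
With the tool pointing down it reaches from about 0.3 to 0.875 m from the base axis. Payload 6.4 kg.
Tool frame: the origin (TCP) lies midway between the tips of the shut fingers; the grasp point (between the pads) lies 19 mm behind it; z points along the fingers, y is the line along which they close (so a half turn about z gives the same grasp; the last joint's range is limited). The gripper opens to 85 mm and grips with 20 to 120 N. Pads are 22 mm wide; open, the fingers measure 114 mm over their backs; the gripper's body (76 mm by 85 mm) begins 54 mm behind the grasp point. The pads swing forward as they close: fully open they stand 13 mm farther back than shut.
Start: joints at [1.061, 0.181, 1.607, -0, 1.354, -0.206], TCP at [0.172, 0.549, 0.231] pointing down, gripper open.
Joint ranges: [-2.99, 2.99], [-0.89, 2.07], [0.3, 2.58], [-1.14, 4.28], [0, 2.63], [-3.12, 3.12]. Speed limits (rad/s): [2.57, 2.57, 3.01, 3.14, 3.14, 3.14].

## Interface

Orientations are given as a 3x3 rotation matrix whose columns are the frame's x, y, z axes.
In Python, from rig import ctrl gives the robot as it stands.
- The arm moves only by the tool send_rows, never from a script. Its argument "targets" is a list that holds one entry, the list of rows, each a list of 7 numbers: the shift along the world's x, y, z in m, then the turn, a rotation vector about the world's x, y, z in degrees, then the opening, from -1 (shut) to 1 (fully open), so that 0 is half open. A call has exactly 10 rows; each row is the pose to reach, as a shift and turn from the pose commanded when the call began; what a row does not reach only later rows make up. A row lasts 1/8 s, in which the tool goes at most 62.5 mm and 10.7 degrees, less where a joint would pass 70% of its speed; a pose out of reach is approached as far as the arm can. A call with a gripper value outside its range is refused whole. The fingers move at their own pace and stop on an object; "squeeze" is the grip in N (left out, the last holds). Time passes only in rows, so rows that repeat a pose let the fingers close, or fill a call up. It gives the time, the measured TCP pose, the force, the opening and the grip force at its end, in the units of the state.
- ctrl.get_state(): the state, without advancing time (a new reading comes with each control period).
- ctrl.read_camera(name): name is "scene" or "top" or "wrist"; returns the picture (400x640x3 uint8, blue, green, red); there is no depth.
- ctrl.camera_model(name): a dict with "fx", "fy", "cx", "cy" (pixels), "R" (3x3) and "t" (3): a world point X has camera coordinates R X + t. Camera axes: x right, y down, z forward; pixel columns grow to the right and rows downward; lengths in m; the calibration is good to about 2 mm. A picture is of the moment at which its call begins: read the wrist's pose just before it. camera_model takes no time and is no camera call; for the wrist camera it gives the pose at the moment of the call.
- ctrl.job_done(): hands the job in; it is judged then, once.
The state is a dict: "t": time; "q": joint angles; "joint_vel": joint speeds; "effort": joint torques, N m; "tcp_pos": TCP position; "orientation": TCP orientation; "contact_force": force on the tool from outside, world axes, zero at the start; "moment": the same for the moment, N m; "gripper_width": opening from 0.0 (shut) to 1.0 (fully open); "grasp_force": force on a finger pad.
Only numpy, scipy, OpenCV 4.12 (cv2) and the standard library are available. Lean on these libraries where they do the work, as an engineer would, in place of code of your own. Each camera call takes 0.05 s, during which the arm holds its last target. There are 200 camera calls.

## Task

Turn the wooden pot stand that lies cork side up in front of the drying board: with your fingertips push it against the board's front edge until it tips up on that edge and flips over onto the board, then push it on until all of it lies flat on the board, wooden face up. Never pick it up or lift it clear of the table and board, and leave the other things where they are.

Things in the scene. Friction and masses are not known exactly. Their poses are not given: they have to be found in the camera images.
- trivet: square wooden pot stand to turn over, 90 x 90 x 14 mm, 50 to 110 g, loose; starts flat on the table, cork up, 15 to 58 mm short of the board, up to 0.3 rad off square. One face is cork sheet, the other wood with two rings and a 5 mm 45 degree chamfer all round (so now its sides are vertical 5 to 14 mm above the table, undercut below). Origin: its middle; z out of the cork face, x to the side near the board
- corner_far_left (a point): corner of the pot stand at mid-thickness: +45 mm in its x, +45 mm in its y
- corner_far_right (a point): corner of the pot stand at mid-thickness: +45 mm in x, -45 mm in y
- corner_near_left (a point): corner of the pot stand at mid-thickness: -45 mm in x, +45 mm in y
- corner_near_right (a point): corner of the pot stand at mid-thickness: -45 mm in x, -45 mm in y
- board: drying board of plywood fixed to the table, 240 deep (x), 460 wide (y), top 10 mm above the table; its vertical front edge, 10 mm high, faces the robot and is the wall to push against. A strip 12 mm high, 14 mm thick runs along its back edge. Origin: on the table at the middle of the front edge; x points across the board away from the robot, y left along the edge, z up
- board_edge (a point): middle of the upper rim of the board's front edge, 10 mm above the table
- done_trivet: a finished pot stand of the same size lying wooden face up on the board, to the left or right of the work; leave it alone. Origin: its middle
- oil_pot: a closed white plastic pot, 52 mm across and 60 mm tall, standing on the board on the other side of the work; leave it alone. Origin: centre of its underside
- paper_tube: an upright cardboard tube, 48 mm across and 110 mm tall, on the table to the left; leave it alone. Origin: centre of its underside
- brush: a paint brush lying on the table to the right; leave it alone. Origin: under its middle
There are look-alikes about, which are no part of the job. Leave any purple look-alike of the trivet alone.

How it is judged:
On the way, in this order (a step that is already met when the one before it is completed fails the run):
1. the pot stand, still flat and cork up, is pushed up against the board's front edge (contact force between trivet and board above 0.3 N and angle between trivet's own z axis and vertical below 0.6 rad and x of trivet in the frame of board below -0.03 m), for 0.05 s.
2. it stands tipped up on the board's edge (angle between trivet's own z axis and vertical between 0.9 and 2.3 rad and x of trivet in the frame of board between -0.06 and 0.06 m), for 0.05 s.
At the end, for the whole second after the job is handed in: the pot stand lies at rest flat on the drying board (within 5 degrees), cork face down and wooden face up, all four corners on the board (at most 3 mm over its front edge or sides, clear of the top of the back strip) (angle between trivet's own z axis and vertical above 3.05 rad and height (world z) of trivet below 0.021 m and linear speed of trivet below 0.01 m/s and x of corner_far_left in the frame of board between -0.003 and 0.232 m and y of corner_far_left in the frame of board between -0.233 and 0.233 m and x of corner_far_right in the frame of board between -0.003 and 0.232 m and y of corner_far_right in the frame of board between -0.233 and 0.233 m and x of corner_near_left in the frame of board between -0.003 and 0.232 m and y of corner_near_left in the frame of board between -0.233 and 0.233 m and x of corner_near_right in the frame of board between -0.003 and 0.232 m and y of corner_near_right in the frame of board between -0.233 and 0.233 m); the robot touches nothing.
It fails at once if the pot stand is lifted off its support (all of its corners more than 30 mm above the table at once) (height (world z) of each of corner_far_left, corner_far_right, corner_near_left, corner_near_right above 0.03 m).
It fails at once if the finished pot stand is moved by more than 15 mm (distance of done_trivet from where it was at the start of the episode above 0.015 m).
It fails at once if the oil pot is moved by more than 15 mm (distance of oil_pot from where it was at the start of the episode above 0.015 m).
It fails at once if the paper tube is moved by more than 15 mm (distance of paper_tube from where it was at the start of the episode above 0.015 m).
It fails at once if the brush is moved by more than 15 mm (distance of brush from where it was at the start of the episode above 0.015 m).
It also fails if it takes over 59 s, if anything falls off the work surface, if the arm or the gripper's body presses on something with over 40 N, if the wrist force passes 120 N, or if a joint passes its speed limit or range.

## Working session

There is one attempt and no reset: what is moved stays moved. The work goes in short steps, Python scripts to look and compute and a tool call to move; the robot and the scene stay as the last step left them, time stands still between calls to the robot, and variables do not carry over. Pictures are saved under pics/ and viewed, at most 10 in all, crops included, and the job is handed in when it is done.

Besides the shell and the picture viewer there is one more tool, called as name([rows], argument=value, ...), one row to a line, values as JSON. send_rows: Moves the arm, as the interface text tells. Its arguments: {"type":"object","properties":{"targets":{"type":"array","items":{"type":"array","items":{"type":"array","items":{"type":"number"}}}},"squeeze":{"type":"number"}},"required":["targets"]}

```bash
mkdir -p pics; ls; cat > h.py <<'E'
from rig import ctrl
import numpy as np, cv2
def snap(n,f):
    im=ctrl.read_camera(n); cv2.imwrite('pics/'+f,im); return im
def px(n,uv,z):
    m=ctrl.camera_model(n); R=np.array(m["R"]);t=np.array(m["t"])
    c=-R.T@t; out=[]
    for u,v in uv:
        d=R.T@np.array([(u-m["cx"])/m["fx"],(v-m["cy"])/m["fy"],1]); out.append(c+d*(z-c[2])/d[2])
    return np.array(out)
E
python3 - <<'E'
from h import *
print(ctrl.get_state())
a=snap("top","t0.png"); b=snap("scene","s0.png")
for n in("top","scene"): print(ctrl.camera_model(n))
E
```

```text
pics
{'t': 0.0, 'q': array([ 1.06070696e+00,  1.81550834e-01,  1.60799705e+00, -1.89460110e-05,
        1.35377647e+00, -2.06306158e-01]), 'joint_vel': array([-0.00038807, -0.00038814, -0.00105246,  0.0011377 ,  0.00141203,
       -0.00022569]), 'effort': array([-5.28880028e-04, -4.44874048e+01, -3.51331902e+01, -3.34569722e-04,
        9.22830164e-03,  1.87899940e-05]), 'tcp_pos': array([0.17172327, 0.54819105, 0.23038393]), 'orientation': array([[-9.54212725e-01,  2.99127712e-01, -8.29364012e-04],
       [ 2.99128672e-01,  9.54211573e-01, -1.52028742e-03],
       [ 3.36628641e-04, -1.69876416e-03, -9.99998500e-01]]), 'contact_force': array([ 0.06007686,  0.3462947 , -0.22189495]), 'moment': array([-0.02580713,  0.03262304, -0.018311  ]), 'grasp_force': 0.0, 'gripper_width': 1.000348860439817}
{'fx': 409.56872064356355, 'fy': 409.56872064356355, 'cx': 319.99234279109663, 'cy': 202.63332765424894, 'R': array([[-0.00889522, -0.99988899, -0.01195348],
       [-0.99715575,  0.00976432, -0.0747333 ],
       [ 0.07484172,  0.01125471, -0.99713191]]), 't': array([0.07073345, 0.54495682, 0.98841272])}
{'fx': 399.4697593135848, 'fy': 399.4697593135848, 'cx': 321.24578853816644, 'cy': 198.54483505308042, 'R': array([[-0.78794753,  0.61569188,  0.00788623],
       [ 0.4572464 ,  0.5936547 , -0.6621932 ],
       [-0.41238867, -0.51816755, -0.74929165]]), 't': array([ 0.40275966, -0.22863981,  1.15369471])}
```

View pics/t0.png

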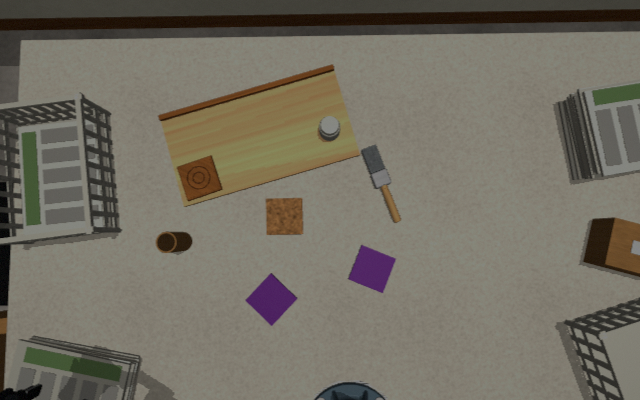

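View pics/s0.png

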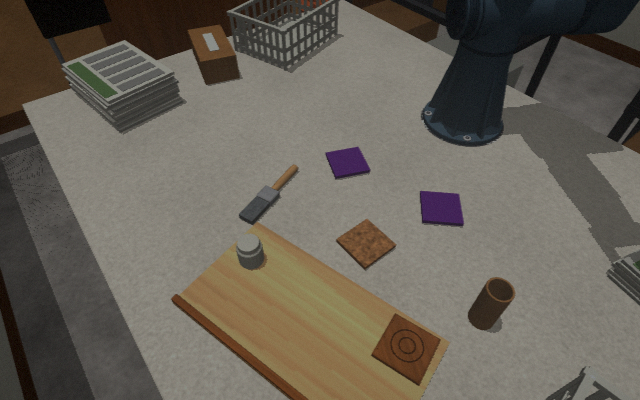

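The top view shows the cork trivet at about (284,216). The board's front edge runs from (185,206) to (359,155), the done trivet is at (200,178), the pot at (329,128), the brush at (380,183), the tube at (174,242) and the purple decoys at (271,299) and (372,269). I'll enlarge it for the corners.

```bash
python3 - <<'E'
import cv2
a=cv2.imread('pics/t0.png')
cv2.imwrite('pics/t0c.png',cv2.resize(a[140:260,230:390],None,fx=5,fy=5,interpolation=cv2.INTER_CUBIC))
E
```

```text
(no output)
```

View pics/t0c.png

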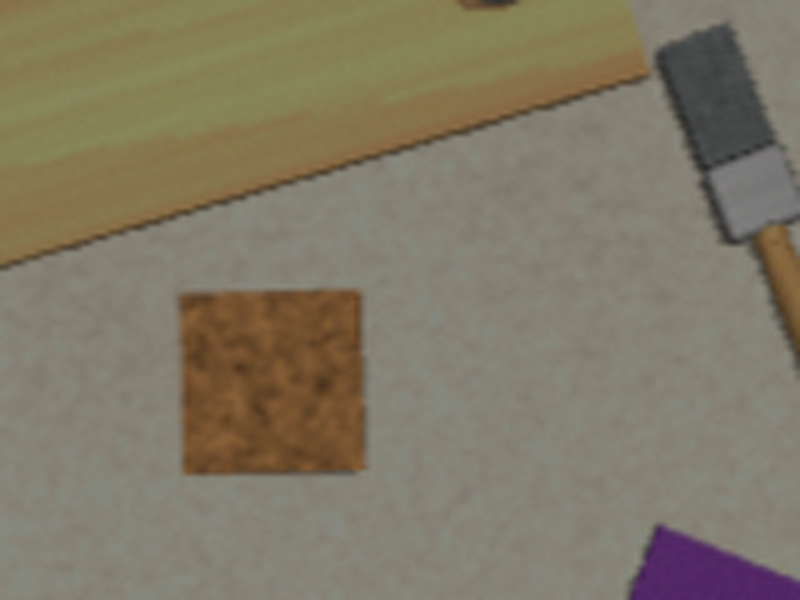

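The crop gives cork corners at (180,292), (360,290), (365,470) and (184,473). The board's upper rim runs from (0,268) to (648,76).

```bash
cat > geo.py <<'E'
from h import *
f=lambda L:[(230+u/5-.4,140+v/5-.4) for u,v in L]
E
python3 - <<'E'
from geo import *
T=px("top",f([(180,292),(360,290),(365,470),(184,473)]),.014); print(T.round(4),T.mean(0))
B=px("top",f([(0,268),(648,76)])+[(185,205.5)],.010); print(B.round(4))
d=B[0]-B[1]; d/=np.linalg.norm(d); n=np.array([d[1],-d[0],0]); print("yb",d,"xb",n,np.degrees(np.arctan2(n[1],n[0])))
o=(B[1]+B[2])/2;print("o",o)
for i in T: print(((i-o)@n).round(4),((i-o)@d).round(4))
e=T[1]-T[0]; print("trivet edge angle",np.degrees(np.arctan2(e[1],e[0])), np.linalg.norm(e))
print("others in board frame:")
for nme,p,z in [("pot",(329,128),.06),("done",(200,178),.024),("tube",(180,242),.05),("brush",(380,183),.01),("pu1",(271,299),.014),("pu2",(372,269),.014)]:
    P=px("top",[p],z)[0]; print(nme,P.round(3),((P-o)@n).round(3),((P-o)@d).round(3))
E
```

```text
[[0.559  0.2009 0.014 ]
 [0.5591 0.1113 0.014 ]
 [0.4699 0.1093 0.014 ]
 [0.4692 0.1988 0.014 ]] [0.51429164 0.15507942 0.014     ]
[[ 0.5723  0.2917  0.01  ]
 [ 0.6658 -0.0337  0.01  ]
 [ 0.5425  0.4032  0.01  ]]
yb [-0.27627749  0.96107791  0.        ] xb [0.96107791 0.27627749 0.        ] 16.03815862142798
o [0.60417323 0.18474508 0.01      ]
-0.039 0.028
-0.0636 -0.0581
-0.1499 -0.0354
-0.1258 0.0508
trivet edge angle -89.93089610352084 0.08958363997552271
others in board frame:
pot [0.722 0.042 0.06 ] 0.074 -0.17
done [0.609 0.362 0.024] 0.054 0.169
tube [0.453 0.4   0.05 ] -0.086 0.249
brush [ 0.594 -0.084  0.01 ] -0.084 -0.256
pu1 [0.311 0.187 0.014] -0.281 0.083
pu2 [ 0.382 -0.06   0.014] -0.281 -0.174
```

send_rows([
  [[0.03, -0.05, 0, 0, 0, 6, 0], [0.06, -0.1, 0, 0, 0, 12, 0], [0.09, -0.155, 0, 0, 0, 18, 0], [0.12, -0.21, 0, 0, 0, 24, 0], [0.15, -0.263, 0, 0, 0, 30, 0], [0.18, -0.316, 0, 0, 0, 33.4, 0], [0.21, -0.37, 0, 0, 0, 33.4, 0], [0.241, -0.4225, 0, 0, 0, 33.4, 0], [0.241, -0.4225, -0.06, 0, 0, 33.4, 0], [0.241, -0.4225, -0.12, 0, 0, 33.4, 0]],
])

```text
t: 1.35
tcp_pos: [0.414, 0.125, 0.1104]
orientation: [[-0.962, -0.273, 0.003], [-0.273, 0.962, 0.0], [-0.003, -0.001, -1.0]]
contact_force: [0.5, 0.0, -0.8]
gripper_width: 0.501
grasp_force: 0.0
```

send_rows([
  [[0, 0, -0.03, 0, 0, 0, 0], [0, 0, -0.06, 0, 0, 0, 0], [0, 0, -0.08, 0, 0, 0, 0], [0, 0, -0.09, 0, 0, 0, 0], [0, 0, -0.095, 0, 0, 0, 0], [0, 0, -0.1, 0, 0, 0, 0], [0, 0, -0.1, 0, 0, 0, 0], [0, 0, -0.1, 0, 0, 0, 0], [0, 0, -0.1, 0, 0, 0, 0], [0, 0, -0.1, 0, 0, 0, 0]],
])

```text
t: 2.6
tcp_pos: [0.4132, 0.1262, 0.0115]
orientation: [[-0.961, -0.276, 0.0], [-0.276, 0.961, -0.0], [-0.0, -0.0, -1.0]]
contact_force: [-0.2, -0.5, 0.5]
gripper_width: 0.498
grasp_force: 0.0
```

```bash
python3 - <<'E'
from geo import *
s=ctrl.get_state(); print(s["tcp_pos"],s["orientation"].round(3),s["contact_force"],s["gripper_width"])
b=snap("scene","s1.png")
cv2.imwrite('pics/s1c.png',cv2.resize(b[130:330,270:510],None,fx=3,fy=3,interpolation=cv2.INTER_CUBIC))
E
```

```text
[0.41319094 0.12620636 0.01150801] [[-0.961 -0.276  0.   ]
 [-0.276  0.961 -0.   ]
 [-0.    -0.    -1.   ]] [-0.18205104 -0.48540469  0.54288861] 0.4976917601746518
```

View pics/s1c.png

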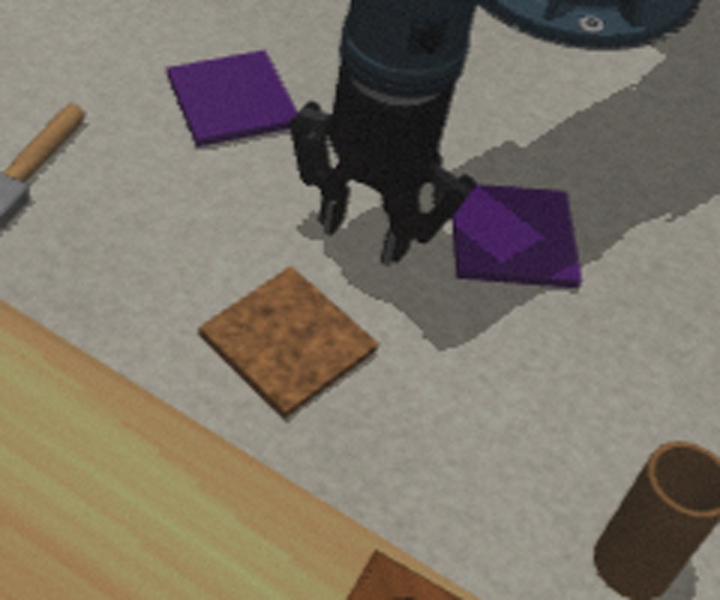

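The scene view shows the fingertips, about half open, behind the cork trivet, with a clear path to the board. Next I lower them and push.

send_rows([
  [[0, 0, -0.006, 0, 0, 0, 0], [0, 0, -0.01, 0, 0, 0, 0], [0.012, 0.0035, -0.01, 0, 0, 0, 0], [0.024, 0.007, -0.01, 0, 0, 0, 0], [0.034, 0.0098, -0.01, 0, 0, 0, 0], [0.042, 0.012, -0.01, 0, 0, 0, 0], [0.05, 0.0144, -0.01, 0, 0, 0, 0], [0.058, 0.0167, -0.01, 0, 0, 0, 0], [0.065, 0.0187, -0.01, 0, 0, 0, 0], [0.072, 0.0207, -0.01, 0, 0, 0, 0]],
])

```text
t: 3.9
tcp_pos: [0.4854, 0.147, 0.0013]
orientation: [[-0.961, -0.276, -0.0], [-0.276, 0.961, -0.0], [0.0, 0.0, -1.0]]
contact_force: [-0.6, 0.4, 0.5]
gripper_width: 0.499
grasp_force: 0.2
```

```bash
python3 - <<'E'
from geo import *
s=ctrl.get_state(); print(s["tcp_pos"],s["contact_force"])
a=snap("top","t2.png"); b=snap("scene","s2.png")
A=cv2.resize(a[140:260,240:340],(400,480),interpolation=cv2.INTER_CUBIC);B=cv2.resize(b[190:310,300:400],(400,480),interpolation=cv2.INTER_CUBIC)
cv2.imwrite('pics/m2.png',np.hstack([A,B]))
E
```

```text
[0.48535245 0.1470019  0.0012612 ] [-0.60741596  0.44758068  0.49908083]
```

View pics/m2.png

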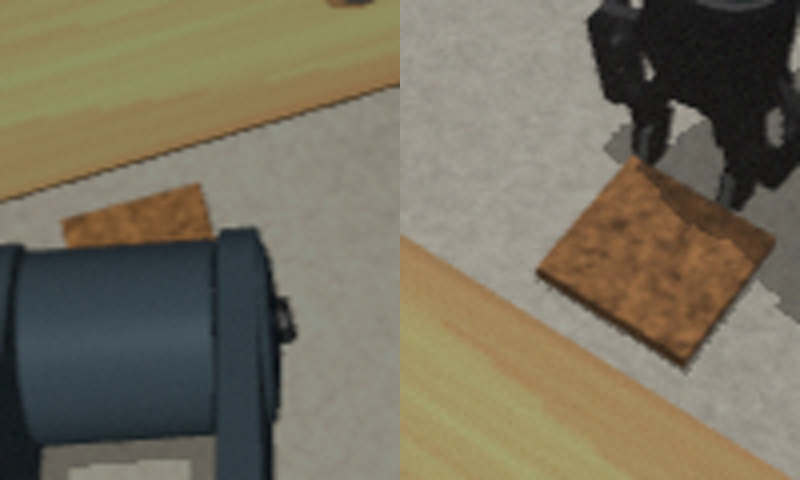

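The trivet has squared up with the board but sits off to the right of the fingers. Its far corners in the left panel are at (63,220) and (202,184).

```bash
python3 - <<'E'
from geo import *
T=px("top",[(240+u/4-.4,140+v/4-.4) for u,v in [(63,220),(202,184)]],.014)
S=px("scene",[(300+u/4-.4,190+v/4-.4) for u,v in [(685,360),(537,272),(632,158),(775,238)]for u in [u-400]],.014)
o=np.array([.6042,.1847,0]);n=np.array([.961,.2763,0]);d=np.array([-.2763,.961,0])
for P in [*T,*S,ctrl.get_state()["tcp_pos"]]: print(((P-o)@n).round(4),((P-o)@d).round(4))
E
```

```text
-0.0235 0.0502
-0.0267 -0.0391
-0.0211 0.0556
-0.02 -0.0325
-0.1109 -0.0326
-0.111 0.056
-0.124 -0.0035
```

send_rows([
  [[-0.0077, -0.0022, 0, 0, 0, 0, 0], [-0.0109, 0.0088, 0, 0, 0, 0, 0], [-0.0109, 0.0088, 0, 0, 0, 0, 0], [-0.0032, 0.011, 0, 0, 0, 0, 0], [0.0016, 0.0124, 0, 0, 0, 0, 0], [0.0064, 0.0138, 0, 0, 0, 0, 0], [0.0103, 0.0149, 0, 0, 0, 0, 0], [0.0132, 0.0157, 0, 0, 0, 0, 0], [0.0151, 0.0162, 0, 0, 0, 0, 0], [0.0151, 0.0162, 0, 0, 0, 0, 0]],
])

```text
t: 5.25
tcp_pos: [0.5003, 0.1631, 0.0013]
orientation: [[-0.961, -0.275, 0.0], [-0.275, 0.961, 0.0], [-0.0, -0.0, -1.0]]
contact_force: [-0.3, 0.2, 0.7]
gripper_width: 0.502
grasp_force: 0.0
```

send_rows([
  [[0.0005, 0.0001, 0, 0, 0, 0, 0], [0.001, 0.0003, 0, 0, 0, 0, 0], [0.0014, 0.0004, 0, 0, 0, 0, 0], [0.0019, 0.0006, 0, 0, 0, 0, 0], [0.0024, 0.0007, 0, 0, 0, 0, 0], [0.0029, 0.0008, 0, 0, 0, 0, 0], [0.0034, 0.001, 0, 0, 0, 0, 0], [0.0038, 0.0011, 0, 0, 0, 0, 0], [0.0038, 0.0011, 0, 0, 0, 0, 0], [0.0038, 0.0011, 0, 0, 0, 0, 0]],
])

```text
t: 6.5
tcp_pos: [0.5039, 0.1642, 0.0013]
orientation: [[-0.961, -0.275, 0.0], [-0.275, 0.961, 0.0], [-0.0, -0.0, -1.0]]
contact_force: [1.6, 0.4, 0.5]
gripper_width: 0.504
grasp_force: 0.0
```

send_rows([
  [[0.0005, 0.0001, 0, 0, 0, 0, 0], [0.001, 0.0003, 0, 0, 0, 0, 0], [0.0014, 0.0004, 0, 0, 0, 0, 0], [0.0019, 0.0006, 0, 0, 0, 0, 0], [0.0024, 0.0007, 0, 0, 0, 0, 0], [0.0029, 0.0008, 0, 0, 0, 0, 0], [0.0034, 0.001, 0, 0, 0, 0, 0], [0.0034, 0.001, 0, 0, 0, 0, 0], [0.0034, 0.001, 0, 0, 0, 0, 0], [0.0034, 0.001, 0, 0, 0, 0, 0]],
])

```text
t: 7.75
tcp_pos: [0.506, 0.1649, 0.001]
orientation: [[-0.961, -0.276, -0.003], [-0.276, 0.961, -0.001], [0.003, 0.0, -1.0]]
contact_force: [-5.7, -2.9, 5.3]
gripper_width: 0.5
grasp_force: 3.1
```

```bash
python3 - <<'E'
from geo import *
s=ctrl.get_state(); print(s["tcp_pos"],s["contact_force"])
b=snap("scene","s3.png")
cv2.imwrite('pics/s3c.png',cv2.resize(b[190:310,290:410],(600,600),interpolation=cv2.INTER_CUBIC))
E
```

```text
[0.50600884 0.16489949 0.00102935] [-5.65138403 -2.93281097  5.34072449]
```

View pics/s3c.png

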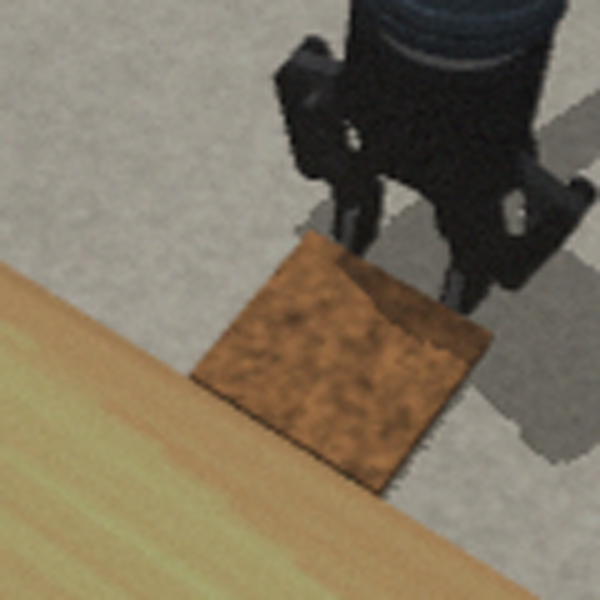

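The trivet is jammed square against the board edge, from (190,378) to (380,493), with about 6 N of push. I lift along the arc while keeping the push.

send_rows([
  [[0.0006, 0.0002, 0.001, 0, 0, 0, 0], [0.001, 0.0003, 0.0025, 0, 0, 0, 0], [0.001, 0.0003, 0.004, 0, 0, 0, 0], [0.0012, 0.0003, 0.0055, 0, 0, 0, 0], [0.0013, 0.0004, 0.007, 0, 0, 0, 0], [0.0014, 0.0004, 0.0085, 0, 0, 0, 0], [0.0016, 0.0005, 0.01, 0, 0, 0, 0], [0.0018, 0.0005, 0.0115, 0, 0, 0, 0], [0.002, 0.0006, 0.013, 0, 0, 0, 0], [0.0022, 0.0006, 0.0145, 0, 0, 0, 0]],
])

```text
t: 9.05
tcp_pos: [0.5067, 0.1652, 0.0145]
orientation: [[-0.961, -0.276, -0.006], [-0.276, 0.961, -0.001], [0.006, 0.0, -1.0]]
contact_force: [-6.1, -3.2, -0.6]
gripper_width: 0.497
grasp_force: 3.7
```

```bash
python3 - <<'E'
from geo import *
s=ctrl.get_state(); print(s["tcp_pos"],s["contact_force"])
b=snap("scene","s4.png")
cv2.imwrite('pics/s4c.png',cv2.resize(b[190:310,290:410],(600,600),interpolation=cv2.INTER_CUBIC))
E
```

```text
[0.506681   0.16522404 0.01448864] [-6.10690921 -3.17885805 -0.60853896]
```

View pics/s4c.png

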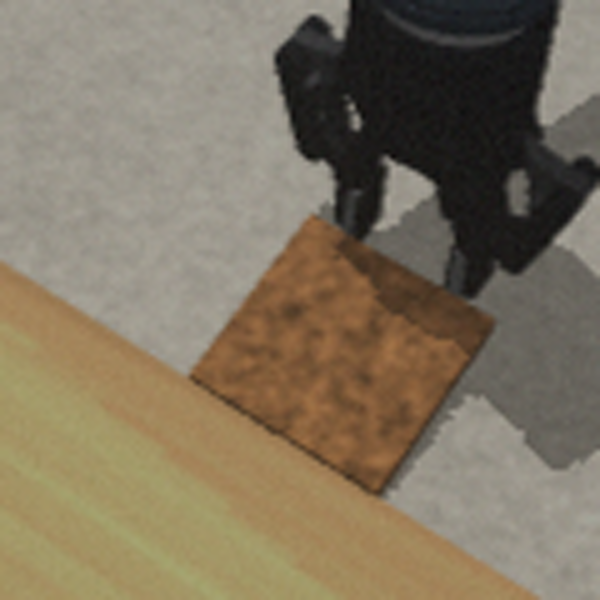

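The near edge is riding up with the fingertips and the far edge stays against the board, so I continue along the arc.

send_rows([
  [[0.0003, 0.0001, 0.0018, 0, 0, 0, 0], [0.0006, 0.0002, 0.0036, 0, 0, 0, 0], [0.001, 0.0003, 0.0054, 0, 0, 0, 0], [0.0014, 0.0004, 0.0072, 0, 0, 0, 0], [0.0018, 0.0005, 0.009, 0, 0, 0, 0], [0.0023, 0.0007, 0.0108, 0, 0, 0, 0], [0.0028, 0.0008, 0.0125, 0, 0, 0, 0], [0.0033, 0.001, 0.0142, 0, 0, 0, 0], [0.0039, 0.0011, 0.0158, 0, 0, 0, 0], [0.0044, 0.0013, 0.0173, 0, 0, 0, 0]],
])

```text
t: 10.35
tcp_pos: [0.5103, 0.1663, 0.0316]
orientation: [[-0.961, -0.276, -0.008], [-0.276, 0.961, -0.002], [0.008, 0.001, -1.0]]
contact_force: [-9.5, -4.3, 3.6]
gripper_width: 0.498
grasp_force: 5.5
```

```bash
python3 - <<'E'
from geo import *
s=ctrl.get_state(); print(s["tcp_pos"],s["contact_force"])
b=snap("scene","s5.png")
cv2.imwrite('pics/s5c.png',cv2.resize(b[170:310,280:420],(600,600),interpolation=cv2.INTER_CUBIC))
E
```

```text
[0.51026765 0.16631089 0.03162658] [-9.46665552 -4.30111579  3.61058236]
```

View pics/s5c.png

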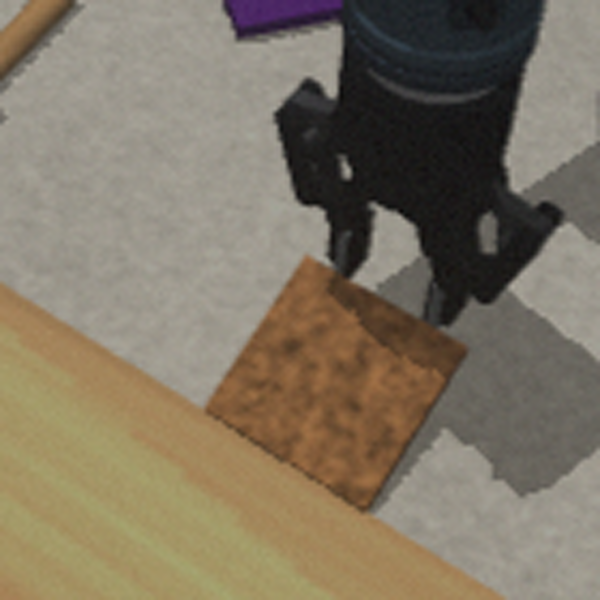

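The trivet is tipped about 20° and still aligned, so I keep going.

send_rows([
  [[0.0005, 0.0001, 0.002, 0, 0, 0, 0], [0.001, 0.0003, 0.004, 0, 0, 0, 0], [0.0017, 0.0005, 0.006, 0, 0, 0, 0], [0.0024, 0.0007, 0.008, 0, 0, 0, 0], [0.0031, 0.0009, 0.0098, 0, 0, 0, 0], [0.004, 0.0011, 0.0115, 0, 0, 0, 0], [0.0049, 0.0014, 0.0132, 0, 0, 0, 0], [0.0058, 0.0017, 0.0149, 0, 0, 0, 0], [0.0068, 0.002, 0.0165, 0, 0, 0, 0], [0.0078, 0.0022, 0.018, 0, 0, 0, 0]],
])

```text
t: 11.65
tcp_pos: [0.5181, 0.1685, 0.05]
orientation: [[-0.961, -0.276, -0.008], [-0.276, 0.961, -0.002], [0.008, 0.0, -1.0]]
contact_force: [-11.9, -5.0, 6.2]
gripper_width: 0.502
grasp_force: 7.2
```

send_rows([
  [[0.0, 0.0, 0.003, 0, 0, 0, 0], [0.0005, 0.0001, 0.0055, 0, 0, 0, 0], [0.0015, 0.0004, 0.008, 0, 0, 0, 0], [0.0027, 0.0008, 0.0105, 0, 0, 0, 0], [0.004, 0.0012, 0.0128, 0, 0, 0, 0], [0.0055, 0.0016, 0.015, 0, 0, 0, 0], [0.0071, 0.002, 0.017, 0, 0, 0, 0], [0.0088, 0.0025, 0.019, 0, 0, 0, 0], [0.0106, 0.003, 0.0208, 0, 0, 0, 0], [0.0125, 0.0036, 0.0225, 0, 0, 0, 0]],
])

```text
t: 12.9
tcp_pos: [0.5343, 0.1729, 0.0737]
orientation: [[-0.961, -0.275, -0.0], [-0.275, 0.961, -0.0], [0.0, -0.0, -1.0]]
contact_force: [0.2, 0.9, -0.3]
gripper_width: 0.504
grasp_force: 0.0
```

```bash
python3 - <<'E'
from geo import *
s=ctrl.get_state(); print(s["tcp_pos"],s["contact_force"])
b=snap("scene","s6.png")
cv2.imwrite('pics/s6c.png',cv2.resize(b[170:310,280:420],(600,600),interpolation=cv2.INTER_CUBIC))
E
```

```text
[0.53430463 0.17289805 0.07366955] [ 0.21347812  0.87328359 -0.26145662]
```

View pics/s6c.png

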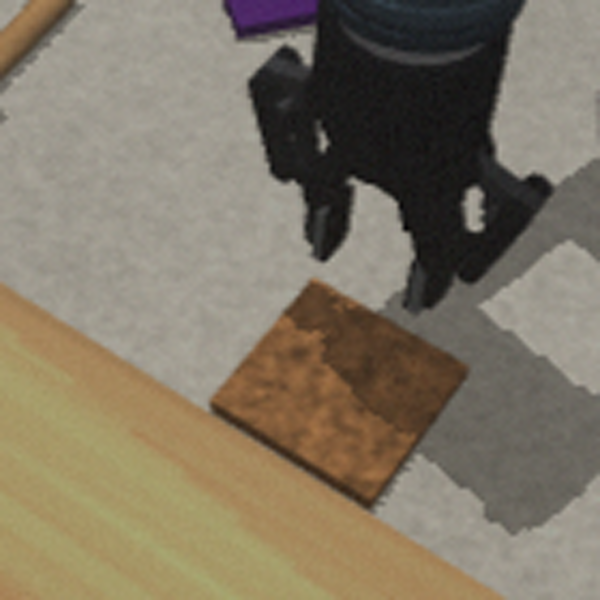

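The fingers slipped over the near edge and the trivet dropped back flat, cork up, a few mm short of the board. I'll retry with the tips kept lower and the tool tilting forward under the edge, computing the path first.

```bash
cat > path.py <<'E'
from geo import *
o=np.array([.6042,.1847,0]);n=np.array([.961,.2763,0]);d=np.array([-.2763,.961,0])
def bf(P): return ((P-o)@n).round(4),((P-o)@d).round(4)
def tcp(th,c,s,e):
    t,c=np.radians([th,c]); 
    P=np.array([-90*np.cos(t)-5*np.sin(t), 10+90*np.sin(t)-5*np.cos(t)])
    return P-s*np.array([-np.sin(c),np.cos(c)])-np.array([10.2*np.cos(c),10.2*np.sin(c)])+[e,0]
E
python3 - <<'E'
from path import *
S=px("scene",[(280+u*140/600-.4,170+v*140/600-.4) for u,v in [(315,280),(468,370),(372,505),(212,403)]],.014)
for P in [*S,ctrl.get_state()["tcp_pos"]]: print(bf(P))
for a in [(0,0,3.5,1),(5,3,4,1),(10,6,5,1),(15,9,6,1),(20,12,7,.8),(25,15,7.5,.7),(30,17,8,.6),(35,19,8.5,.6),(40,20,9,.5),(45,20,9.5,.5),(50,20,10,.5),(55,20,10,.5),(60,18,10,.5),(65,15,11,.5),(70,12,12,.5),(80,8,13,.5)]:
    print(a,tcp(*a).round(1))
E
```

```text
(np.float64(-0.0919), np.float64(-0.032))
(np.float64(-0.0905), np.float64(0.0567))
(np.float64(-0.0012), np.float64(0.0576))
(np.float64(-0.0024), np.float64(-0.0321))
(np.float64(-0.07), np.float64(0.0079))
(0, 0, 3.5, 1) [-99.2   1.5]
(5, 3, 4, 1) [-99.1   8.3]
(10, 6, 5, 1) [-98.1  14.7]
(15, 9, 6, 1) [-96.4  20.9]
(20, 12, 7, 0.8) [-94.   27.1]
(25, 15, 7.5, 0.7) [-90.9  33.6]
(30, 17, 8, 0.6) [-87.3  40. ]
(35, 19, 8.5, 0.6) [-82.9  46.2]
(40, 20, 9, 0.5) [-78.2  52.1]
(45, 20, 9.5, 0.5) [-73.   57.7]
(50, 20, 10, 0.5) [-67.3  62.8]
(55, 20, 10, 0.5) [-61.4  68. ]
(60, 18, 10, 0.5) [-55.4  72.8]
(65, 15, 11, 0.5) [-49.1  76.2]
(70, 12, 12, 0.5) [-42.5  79. ]
(80, 8, 13, 0.5) [-28.3  83.5]
```

send_rows([
  [[-0.022, -0.0062, 0, 0, 0, 0, 0], [-0.0432, -0.0124, 0, 0, 0, 0, 0], [-0.0442, -0.0127, -0.025, 0, 0, 0, 0], [-0.0442, -0.0127, -0.05, 0, 0, 0, 0], [-0.0442, -0.0127, -0.066, 0, 0, 0, 0], [-0.0442, -0.0127, -0.072, 0, 0, 0, 0], [-0.0442, -0.0127, -0.072, 0, 0, 0, 0], [-0.038, -0.0109, -0.072, 0, 0, 0, 0], [-0.034, -0.0098, -0.072, 0, 0, 0, 0], [-0.0303, -0.0087, -0.072, 0, 0, 0, 0]],
])

```text
t: 14.2
tcp_pos: [0.5045, 0.1643, 0.002]
orientation: [[-0.961, -0.276, 0.001], [-0.276, 0.961, -0.0], [-0.001, -0.0, -1.0]]
contact_force: [-0.7, -0.4, 1.0]
gripper_width: 0.501
grasp_force: 0.4
```

send_rows([
  [[0.0006, 0.0002, 0, 0, 0, 0, 0], [0.0012, 0.0003, 0, 0, 0, 0, 0], [0.0016, 0.0005, 0, 0, 0, 0, 0], [0.002, 0.0006, 0, 0, 0, 0, 0], [0.0023, 0.0007, 0, 0, 0, 0, 0], [0.0026, 0.0008, 0, 0, 0, 0, 0], [0.0026, 0.0008, 0, 0, 0, 0, 0], [0.0026, 0.0008, 0, 0, 0, 0, 0], [0.0026, 0.0008, 0, 0, 0, 0, 0], [0.0026, 0.0008, 0, 0, 0, 0, 0]],
])

```text
t: 15.45
tcp_pos: [0.506, 0.1649, 0.0015]
orientation: [[-0.961, -0.276, -0.001], [-0.276, 0.961, -0.0], [0.001, 0.0, -1.0]]
contact_force: [-4.9, -1.8, 4.7]
gripper_width: 0.504
grasp_force: 2.6
```

send_rows([
  [[0, 0, 0.0034, 0.41, -1.44, 0, 0], [0.0001, 0, 0.0068, 0.83, -2.88, 0, 0], [0.0005, 0.0001, 0.01, 1.24, -4.32, 0, 0], [0.0011, 0.0003, 0.0132, 1.66, -5.77, 0, 0], [0.0018, 0.0005, 0.0163, 2.07, -7.21, 0, 0], [0.0027, 0.0008, 0.0194, 2.48, -8.65, 0, 0], [0.0037, 0.0011, 0.0225, 2.9, -10.09, 0, 0], [0.005, 0.0014, 0.0256, 3.31, -11.53, 0, 0], [0.0064, 0.0019, 0.0289, 3.73, -12.97, 0, 0], [0.008, 0.0023, 0.0321, 4.14, -14.42, 0, 0]],
])

```text
t: 16.7
tcp_pos: [0.5132, 0.1671, 0.0333]
orientation: [[-0.929, -0.276, 0.248], [-0.266, 0.961, 0.071], [-0.258, 0.0, -0.966]]
contact_force: [-8.8, -3.6, 3.1]
gripper_width: 0.497
grasp_force: 4.7
```

send_rows([
  [[0.0012, 0.0003, 0.0026, 0.2, -0.72, 0, 0], [0.0026, 0.0007, 0.0052, 0.41, -1.44, 0, 0], [0.004, 0.0012, 0.0077, 0.62, -2.16, 0, 0], [0.0055, 0.0016, 0.0102, 0.83, -2.88, 0, 0], [0.0072, 0.0021, 0.0127, 0.97, -3.36, 0, 0], [0.009, 0.0026, 0.0151, 1.1, -3.84, 0, 0], [0.0109, 0.0031, 0.0174, 1.24, -4.32, 0, 0], [0.0129, 0.0037, 0.0196, 1.38, -4.8, 0, 0], [0.015, 0.0043, 0.0217, 1.38, -4.8, 0, 0], [0.0172, 0.0049, 0.0237, 1.38, -4.8, 0, 0]],
])

```text
t: 17.95
tcp_pos: [0.5265, 0.1712, 0.0556]
orientation: [[-0.906, -0.277, 0.319], [-0.261, 0.961, 0.093], [-0.332, 0.001, -0.943]]
contact_force: [-33.8, -14.8, 26.3]
gripper_width: 0.501
grasp_force: 22.1
```

```bash
python3 - <<'E'
from path import *
s=ctrl.get_state(); print(bf(s["tcp_pos"]),s["tcp_pos"][2],s["contact_force"],s["grasp_force"])
b=snap("scene","s7.png"); a=snap("top","t7.png")
A=cv2.resize(a[150:240,250:340],(400,400),interpolation=cv2.INTER_CUBIC);B=cv2.resize(b[170:310,280:420],(400,400),interpolation=cv2.INTER_CUBIC)
cv2.imwrite('pics/m7.png',np.hstack([A,B]))
E
```

```text
(np.float64(-0.0784), np.float64(0.0085)) 0.0556037617953926 [-33.79761796 -14.84149483  26.275306  ] 22.13238576427102
```

View pics/m7.png

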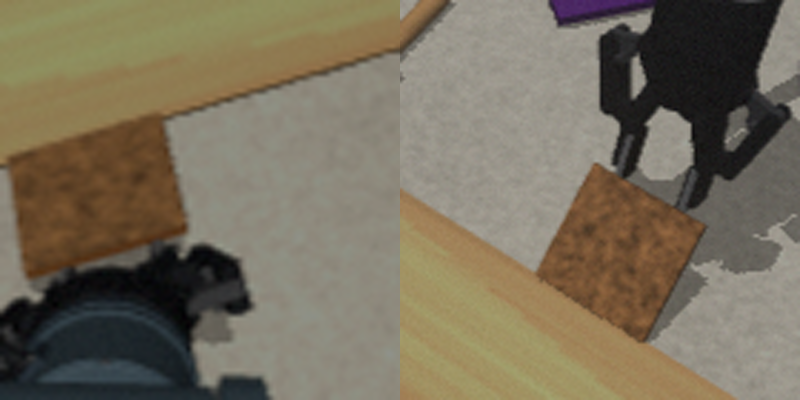

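Both views show the trivet tipped up roughly 35–40° and still aligned. Its near cork corners are at (25,275) and (186,228) in the left (top) panel, and at (705,228) and (597,163) in the right (scene) panel. The force runs along the plate, so the tips are bearing on its near side face. I'll triangulate the edge and work out an arc that carries it over.

```bash
cat >> path.py <<'E'
def Pm(nm):
    m=ctrl.camera_model(nm); K=np.array([[m["fx"],0,m["cx"]],[0,m["fy"],m["cy"]],[0,0,1]])
    return K@np.c_[np.array(m["R"]),np.array(m["t"])]
def tri(top,sc):
    X=cv2.triangulatePoints(Pm("top"),Pm("scene"),np.float64(top).T,np.float64(sc).T); return (X[:3]/X[3]).T
E
python3 - <<'E'
from path import *
ft=lambda u,v:(250+u*.225-.4,150+v*.225-.4)
fs=lambda u,v:(280+(u-400)*.35-.4,170+v*.35-.4)
X=tri([ft(25,275),ft(186,228),ft(166,117),ft(8,160)],[fs(705,228),fs(597,163),fs(540,277),fs(643,340)])
for x in X: print(bf(x),x[2].round(4))
E
```

```text
(np.float64(-0.069), np.float64(0.0554)) 0.0623
(np.float64(-0.0698), np.float64(-0.0338)) 0.0653
(np.float64(-0.0007), np.float64(-0.0353)) 0.0027
(np.float64(0.0013), np.float64(0.0547)) 0.0101
```

send_rows([
  [[-0.012, -0.0035, 0, -1.38, 4.8, 0, 0], [-0.03, -0.0086, 0, -2.76, 9.6, 0, 0], [-0.0405, -0.0116, 0, -4.14, 14.4, 0, 0], [-0.0405, -0.0116, -0.01, -5.52, 19.2, 0, 0], [-0.0405, -0.0116, -0.03, -5.52, 19.2, 0, 0], [-0.0405, -0.0116, -0.048, -5.52, 19.2, 0, 0], [-0.0405, -0.0116, -0.057, -5.52, 19.2, 0, 0], [-0.0405, -0.0116, -0.057, -5.52, 19.2, 0, 0], [-0.034, -0.0097, -0.057, -5.52, 19.2, 0, 0], [-0.0283, -0.0081, -0.057, -5.52, 19.2, 0, 0]],
])

```text
t: 19.3
tcp_pos: [0.5047, 0.1643, 0.0012]
orientation: [[-0.961, -0.276, 0.002], [-0.276, 0.961, 0.0], [-0.002, -0.0, -1.0]]
contact_force: [-0.4, -0.4, 0.5]
gripper_width: 0.5
grasp_force: 0.4
```

```bash
python3 - <<'E'
from path import *
s=ctrl.get_state(); print(bf(s["tcp_pos"]),s["tcp_pos"][2],s["contact_force"],s["orientation"][2].round(3))
b=snap("scene","s8.png")
h=cv2.cvtColor(b,cv2.COLOR_BGR2HSV)[170:310,280:420]
m=cv2.inRange(h,(5,110,50),(16,255,210)); m=cv2.morphologyEx(m,cv2.MORPH_OPEN,np.ones((3,3)))
k,l,st,_=cv2.connectedComponentsWithStats(m); j=1+np.argmax(st[1:,4]); c=np.argwhere(l==j)[:,::-1].astype(np.int32)
q=cv2.approxPolyDP(cv2.convexHull(c),5,True)[:,0]+[280,170]; print(st[j],q.tolist())
for P in px("scene",q,.014): print(bf(P))
def slid(t):
    sh=min((10+5*np.sin(t))*np.tan(t),14*np.sin(t)) if t<np.pi/4 else 14*np.sin(t)
    R=np.array([[np.cos(t),np.sin(t)],[-np.sin(t),np.cos(t)]])
    return [R@v+[-sh,-5*min(np.sin(t),np.cos(t))] for v in ([-90,5],[-85,0])]
p0=None
for th,c,S,e in [(0,0,4.5,1),(5,2,5,1),(10,4,6,1),(15,7,8,1),(20,10,10,1),(25,13,12,1),(30,16,13,1),(35,18,13,1),(40,20,13,1),(45,20,13,1),(50,20,13,1),(55,20,13,1),(60,20,13,1),(65,20,13,1),(70,20,13,1),(75,15,13,1),(80,10,13,1),(90,0,13,1)]:
    cr=np.radians(c); nn=np.array([np.cos(cr),np.sin(cr)]); w=np.array([-nn[1],nn[0]])
    P=min(slid(np.radians(th)),key=lambda v:v@nn)
    T=P-S*w-10.2*nn+[e,0]; 
    if p0 is None:p0=T
    print(th,c,S,"P",P.round(1),"T",T.round(1),"d",(T-p0).round(1))
E
```

```text
(np.float64(-0.1013), np.float64(0.0079)) 0.0012110765998777535 [-0.40594111 -0.42228361  0.52160264] [-0.002 -0.    -1.   ]
[  48   67   59   53 1737] [[386, 255], [365, 289], [328, 266], [351, 237]]
(np.float64(-0.0891), np.float64(0.0509))
(np.float64(0.0033), np.float64(0.0572))
(np.float64(0.0035), np.float64(-0.0307))
(np.float64(-0.0846), np.float64(-0.0326))
0 0 4.5 P [-90.   5.] T [-99.2   0.5] d [0. 0.]
5 2 5 P [-90.1  12.4] T [-99.2   7. ] d [0.  6.5]
10 4 6 P [-89.7  19.7] T [-98.4  13. ] d [ 0.8 12.5]
15 7 8 P [-88.7  26.8] T [-96.8  17.6] d [ 2.4 17.1]
20 10 10 P [-87.1  33.8] T [-94.4  22.2] d [ 4.8 21.7]
25 13 12 P [-85.1  40.5] T [-91.3  26.5] d [ 7.9 26. ]
30 16 13 P [-80.6  40. ] T [-85.8  24.7] d [13.4 24.2]
35 18 13 P [-77.7  45.9] T [-82.3  30.4] d [16.9 29.9]
40 20 13 P [-74.1  51.4] T [-78.3  35.7] d [20.9 35.2]
45 20 13 P [-70.   56.6] T [-74.1  40.9] d [25.1 40.4]
50 20 13 P [-65.4  61.9] T [-69.5  46.2] d [29.7 45.7]
55 20 13 P [-60.2  66.8] T [-64.4  51.1] d [34.8 50.6]
60 20 13 P [-54.6  71.1] T [-58.8  55.4] d [40.4 54.9]
65 20 13 P [-48.6  74.9] T [-52.7  59.2] d [46.5 58.7]
70 20 13 P [-42.2  78.2] T [-46.4  62.5] d [52.8 62. ]
75 15 13 P [-35.5  80.8] T [-41.   65.6] d [58.2 65.1]
80 10 13 P [-28.5  82.8] T [-35.3  68.3] d [63.9 67.8]
90 0 13 P [-14.  85.] T [-23.2  72. ] d [76.  71.5]
```

send_rows([
  [[0.001, 0.0003, -0.0005, 0, 0, 0, 0], [0.002, 0.0006, -0.0005, 0, 0, 0, 0], [0.0027, 0.0008, -0.0005, 0, 0, 0, 0], [0.0032, 0.0009, -0.0005, 0, 0, 0, 0], [0.0034, 0.001, -0.0005, 0, 0, 0, 0], [0.0034, 0.001, -0.0005, 0, 0, 0, 0], [0.0034, 0.001, 0.0012, 0.14, -0.48, 0, 0], [0.0034, 0.001, 0.0029, 0.28, -0.96, 0, 0], [0.0034, 0.001, 0.0045, 0.41, -1.44, 0, 0], [0.0034, 0.001, 0.006, 0.55, -1.92, 0, 0]],
])

```text
t: 20.6
tcp_pos: [0.5063, 0.1651, 0.0063]
orientation: [[-0.961, -0.276, 0.034], [-0.275, 0.961, 0.01], [-0.035, 0.0, -0.999]]
contact_force: [-4.8, -1.3, -0.5]
gripper_width: 0.5
grasp_force: 2.5
```

send_rows([
  [[0.0002, 0.0001, 0.002, 0.2, -0.7, 0, 0], [0.0005, 0.0001, 0.004, 0.36, -1.25, 0, 0], [0.0008, 0.0002, 0.006, 0.55, -1.92, 0, 0], [0.0012, 0.0004, 0.0075, 0.83, -2.88, 0, 0], [0.0017, 0.0005, 0.0091, 1.1, -3.84, 0, 0], [0.0023, 0.0007, 0.0106, 1.38, -4.8, 0, 0], [0.0031, 0.0009, 0.0121, 1.66, -5.77, 0, 0], [0.0038, 0.0011, 0.0137, 1.93, -6.73, 0, 0], [0.0046, 0.0013, 0.0152, 2.21, -7.69, 0, 0], [0.0046, 0.0013, 0.0152, 2.21, -7.69, 0, 0]],
])

```text
t: 21.85
tcp_pos: [0.5092, 0.166, 0.0208]
orientation: [[-0.947, -0.276, 0.164], [-0.272, 0.961, 0.047], [-0.17, 0.0, -0.985]]
contact_force: [-8.8, -4.1, 1.8]
gripper_width: 0.502
grasp_force: 4.8
```

```bash
cat > look.py <<'E'
from path import *
s=ctrl.get_state(); print(bf(s["tcp_pos"]),s["tcp_pos"][2].round(4),s["contact_force"].round(1),s["grasp_force"])
b=ctrl.read_camera("scene")
h=cv2.cvtColor(b,cv2.COLOR_BGR2HSV)[150:320,270:430]
m=cv2.inRange(h,(4,110,30),(15,255,200)); m=cv2.morphologyEx(m,cv2.MORPH_OPEN,np.ones((3,3)))
k,l,st,_=cv2.connectedComponentsWithStats(m); j=1+np.argmax(st[1:,4]); c=np.argwhere(l==j)[:,::-1].astype(np.int32)
q=cv2.approxPolyDP(cv2.convexHull(c),5,True)[:,0]+[270,150]; print("area",st[j,4],q.tolist())
mm=ctrl.camera_model("scene")
# predicted cork-corner pixels for tilt (slid model), y centre .009
for th in map(int,__import__('sys').argv[1:]):
    t=np.radians(th); sh=min((10+5*np.sin(t))*np.tan(t),14*np.sin(t)) if th<45 else 14*np.sin(t)
    R=np.array([[np.cos(t),np.sin(t)],[-np.sin(t),np.cos(t)]]); o_=[]
    for x,y in [(-90,54),(0,54),(0,-36),(-90,-36)]:
        v=R@[x,14]+[-sh,-5*min(np.sin(t),np.cos(t))]
        X=o+n*v[0]/1e3+d*y/1e3+[0,0,v[1]/1e3]; p=np.array(mm["R"])@X+mm["t"]; o_.append([int(mm["fx"]*p[0]/p[2]+mm["cx"]),int(mm["fy"]*p[1]/p[2]+mm["cy"])])
    print(th,o_)
E
python3 look.py 10 15 20 25
```

```text
(np.float64(-0.0965), np.float64(0.0083)) 0.0208 [-8.8 -4.1  1.8] 4.836381766945124
area 1880 [[387, 251], [365, 288], [328, 266], [351, 232]]
10 [[388, 252], [364, 287], [326, 263], [350, 231]]
15 [[388, 250], [364, 287], [326, 264], [350, 229]]
20 [[387, 249], [364, 287], [326, 264], [350, 228]]
25 [[387, 248], [364, 287], [326, 264], [349, 227]]
```

send_rows([
  [[0.0005, 0.0001, 0, 0, 0, 0, 0], [0.001, 0.0003, 0, 0, 0, 0, 0], [0.0014, 0.0004, 0, 0, 0, 0, 0], [0.0019, 0.0006, 0, 0, 0, 0, 0], [0.0024, 0.0007, 0, 0, 0, 0, 0], [0.0029, 0.0008, 0, 0, 0, 0, 0], [0.0029, 0.0008, 0, 0, 0, 0, 0], [0.0029, 0.0008, 0, 0, 0, 0, 0], [0.0029, 0.0008, 0, 0, 0, 0, 0], [0.0029, 0.0008, 0, 0, 0, 0, 0]],
])

```text
t: 23.15
tcp_pos: [0.5089, 0.1661, 0.0191]
orientation: [[-0.948, -0.276, 0.157], [-0.272, 0.961, 0.046], [-0.163, 0.001, -0.987]]
contact_force: [-16.3, -7.6, 3.2]
gripper_width: 0.501
grasp_force: 8.4
```

```bash
python3 look.py 0 5
```

```text
(np.float64(-0.0967), np.float64(0.0085)) 0.0191 [-16.3  -7.6   3.2] 8.42240285128355
area 1871 [[387, 252], [365, 287], [328, 266], [351, 232]]
0 [[387, 255], [364, 286], [326, 263], [351, 234]]
5 [[387, 253], [364, 287], [326, 263], [351, 232]]
```

send_rows([
  [[-0.0012, -0.0003, 0.0005, 0, 0, 0, 0], [-0.0021, -0.0006, 0.0015, 0.2, -0.7, 0, 0], [-0.0018, -0.0005, 0.003, 0.5, -1.75, 0, 0], [-0.0014, -0.0004, 0.0045, 0.8, -2.8, 0, 0], [-0.001, -0.0003, 0.006, 1.1, -3.84, 0, 0], [-0.0005, -0.0001, 0.0075, 1.4, -4.87, 0, 0], [0, 0, 0.009, 1.7, -5.91, 0, 0], [0.0005, 0.0001, 0.01, 1.95, -6.8, 0, 0], [0.001, 0.0003, 0.0108, 2.21, -7.69, 0, 0], [0.001, 0.0003, 0.0108, 2.21, -7.69, 0, 0]],
])

```text
t: 24.45
tcp_pos: [0.5136, 0.1673, 0.0318]
orientation: [[-0.915, -0.276, 0.295], [-0.262, 0.961, 0.085], [-0.307, 0.001, -0.952]]
contact_force: [-10.3, -3.5, 3.6]
gripper_width: 0.504
grasp_force: 4.4
```

```bash
python3 look.py
```

```text
(np.float64(-0.0918), np.float64(0.0083)) 0.0318 [-10.3  -3.5   3.6] 4.401162914000452
area 1949 [[386, 249], [365, 287], [329, 266], [350, 230]]
```

send_rows([
  [[-0.012, -0.0035, 0, -1.38, 4.8, 0, 0], [-0.024, -0.0069, 0, -2.76, 9.6, 0, 0], [-0.024, -0.0069, -0.01, -4.14, 14.4, 0, 0], [-0.024, -0.0069, -0.02, -4.97, 17.3, 0, 0], [-0.024, -0.0069, -0.03, -4.97, 17.3, 0, 0], [-0.024, -0.0069, -0.033, -4.97, 17.3, 0, 0], [-0.024, -0.0069, -0.0345, -4.97, 17.3, 0, 0], [-0.024, -0.0069, -0.0355, -4.97, 17.3, 0, 0], [-0.024, -0.0069, -0.0355, -4.97, 17.3, 0, 0], [-0.024, -0.0069, -0.0355, -4.97, 17.3, 0, 0]],
])

```text
t: 25.75
tcp_pos: [0.4909, 0.1606, -0.0019]
orientation: [[-0.961, -0.276, 0.0], [-0.276, 0.961, 0.0], [-0.0, -0.0, -1.0]]
contact_force: [-5.6, -1.0, 12.2]
gripper_width: 0.502
grasp_force: 6.0
```

```bash
cat > fit.py <<'E'
from path import *
from scipy.optimize import least_squares
mm=ctrl.camera_model("scene"); mR=np.array(mm["R"]); mt=np.array(mm["t"])
def proj(th,xc,zc,y):
    t=np.radians(th); r=[]
    for a,b in [(-90,45),(0,45),(0,-45),(-90,-45)]:
        X=o+n*(xc+a*np.cos(t))/1e3+d*(y+b)/1e3+[0,0,(zc-a*np.sin(t))/1e3]
        p=mR@X+mt; r.append([mm["fx"]*p[0]/p[2]+mm["cx"],mm["fy"]*p[1]/p[2]+mm["cy"]])
    return np.array(r)
def fit(q):
    f=lambda v:np.r_[(proj(*v)-q).ravel(),(v[2]-14*np.cos(np.radians(v[0])))*.15]
    return least_squares(f,[15,0,12,9]).x.round(1)
if __name__=="__main__":
    for q in ([[386,255],[365,289],[328,266],[351,237]],[[387,251],[365,288],[328,266],[351,232]],[[387,252],[365,287],[328,266],[351,232]],[[386,249],[365,287],[329,266],[350,230]]):
        q=np.array(q,float); print(fit(q), 0.5*abs(sum(q[i-1][0]*q[i][1]-q[i][0]*q[i-1][1] for i in range(4))))
    for th in (0,10,20,30,40): 
        q=proj(th,0,14*np.cos(np.radians(th)),9); print(th, 0.5*abs(sum(q[i-1][0]*q[i][1]-q[i][0]*q[i-1][1] for i in range(4))))
E
python3 fit.py
```

```text
[2.1 0.7 8.2 9.9] 1585.0
[14.4 -0.3  7.7  9.6] 1757.0
[11.3 -1.1  8.1  9. ] 1720.5
[24.1 -3.7  2.4  8.1] 1752.0
0 1640.505759205429
10 1804.012309164842
20 1921.1252525907985
30 1984.8390253571342
40 1988.8983846925912
```

send_rows([
  [[0, 0, 0.0018, 0, 0, 0, 0], [0.004, 0.0011, 0.0018, 0, 0, 0, 0], [0.007, 0.002, 0.0018, 0, 0, 0, 0], [0.0095, 0.0027, 0.0018, 0, 0, 0, 0], [0.0115, 0.0033, 0.0018, 0, 0, 0, 0], [0.013, 0.0037, 0.0018, 0, 0, 0, 0], [0.014, 0.004, 0.0018, 0, 0, 0, 0], [0.0148, 0.0043, 0.0018, 0, 0, 0, 0], [0.0153, 0.0044, 0.0018, 0, 0, 0, 0], [0.0153, 0.0044, 0.0018, 0, 0, 0, 0]],
])

```text
t: 27.0
tcp_pos: [0.506, 0.1649, -0.0014]
orientation: [[-0.961, -0.276, -0.001], [-0.276, 0.961, -0.0], [0.001, 0.0, -1.0]]
contact_force: [-3.0, -1.4, 2.3]
gripper_width: 0.501
grasp_force: 1.8
```

send_rows([
  [[0.0005, 0.0001, 0.003, 0, 0, 0, 0], [0.0005, 0.0001, 0.0061, 0, 0, 0, 0], [0.0006, 0.0002, 0.009, 0.28, -0.96, 0, 0], [0.001, 0.0003, 0.0116, 0.83, -2.88, 0, 0], [0.0014, 0.0004, 0.0143, 1.38, -4.8, 0, 0], [0.0021, 0.0006, 0.0169, 1.93, -6.73, 0, 0], [0.0028, 0.0008, 0.0196, 2.48, -8.65, 0, 0], [0.0037, 0.0011, 0.0222, 3.2, -11.15, 0, 0], [0.0049, 0.0014, 0.0247, 4.08, -14.2, 0, 0], [0.006, 0.0017, 0.0272, 4.97, -17.3, 0, 0]],
])

```text
t: 28.25
tcp_pos: [0.5122, 0.1666, 0.026]
orientation: [[-0.914, -0.276, 0.299], [-0.262, 0.961, 0.086], [-0.311, 0.0, -0.951]]
contact_force: [-4.0, 0.1, -0.1]
gripper_width: 0.499
grasp_force: 1.7
```

```bash
cat > look2.py <<'E'
from fit import *
s=ctrl.get_state(); x,y=bf(s["tcp_pos"]); z=s["tcp_pos"][2]*1e3; R=s["orientation"]; c=np.arctan2(R[:,2]@n,-R[2,2])
cor=np.array([x*1e3,z])+10.2*np.array([np.cos(c),np.sin(c)])+1.8*np.array([-np.sin(c),np.cos(c)])
f=s["contact_force"]; print("tcp",x,y,z.round(1),"c",np.degrees(c).round(1),"corner",cor.round(1),"F",(f@n).round(1),f[2].round(1))
b=ctrl.read_camera("scene")
h=cv2.cvtColor(b,cv2.COLOR_BGR2HSV)[150:320,270:430]
m=cv2.inRange(h,(4,110,30),(15,255,200)); m=cv2.morphologyEx(m,cv2.MORPH_OPEN,np.ones((3,3)))
k,l,st,_=cv2.connectedComponentsWithStats(m); j=1+np.argmax(st[1:,4]); cc=np.argwhere(l==j)[:,::-1].astype(np.int32)
q=cv2.approxPolyDP(cv2.convexHull(cc),5,True)[:,0]+[270,150]; print("area",st[j,4],q.tolist())
if len(q)==4:
    v=fit(q.astype(float)); t=np.radians(v[0]-2); C=v[1:3]
    RR=np.array([[np.cos(t),np.sin(t)],[-np.sin(t),np.cos(t)]])
    print("fit",v,"P",(C+RR@[-90,-9]).round(1),"Q",(C+RR@[-90,0]).round(1))
E
python3 look2.py
```

```text
tcp -0.0934 0.0081 26.0 c 18.1 corner [-84.3  30.9] F -3.9 -0.1
area 1922 [[387, 250], [365, 287], [329, 266], [350, 230]]
fit [20.6 -2.5  5.   8.8] P [-90.7  25.2] Q [-87.8  33.7]
```

send_rows([
  [[0.0006, 0.0002, 0.0012, 0.33, -1.15, 0, 0], [0.0012, 0.0004, 0.0024, 0.66, -2.3, 0, 0], [0.0019, 0.0005, 0.0036, 0.99, -3.45, 0, 0], [0.0025, 0.0007, 0.0048, 1.32, -4.6, 0, 0], [0.0032, 0.0009, 0.0059, 1.66, -5.77, 0, 0], [0.004, 0.0011, 0.007, 1.99, -6.92, 0, 0], [0.0048, 0.0014, 0.0081, 2.32, -8.07, 0, 0], [0.0055, 0.0016, 0.0092, 2.65, -9.22, 0, 0], [0.0063, 0.0018, 0.0103, 2.98, -10.37, 0, 0], [0.0071, 0.002, 0.0113, 3.31, -11.53, 0, 0]],
])

```text
t: 29.55
tcp_pos: [0.5184, 0.1688, 0.0365]
orientation: [[-0.833, -0.276, 0.479], [-0.239, 0.961, 0.139], [-0.498, 0.001, -0.867]]
contact_force: [-11.7, -3.7, 5.7]
gripper_width: 0.499
grasp_force: 5.1
```

```bash
python3 look2.py
```

```text
tcp -0.0869 0.0085 36.5 c 29.9 corner [-79.   43.1] F -12.2 5.7
area 1968 [[386, 249], [365, 287], [328, 266], [349, 229]]
fit [29.8 -2.3  3.5  8.4] P [-86.1  37.5] Q [-81.9  45.5]
```

The force runs along the plate, so the rubbery tips are sticking and carrying its near edge. I'll follow the true arc about the rim, keeping about 10 N along the plate.

send_rows([
  [[0.0006, 0.0002, 0.0014, 0, 0, 0, 0], [0.0013, 0.0004, 0.0028, 0, 0, 0, 0], [0.002, 0.0006, 0.0042, 0, 0, 0, 0], [0.0028, 0.0008, 0.0056, 0, 0, 0, 0], [0.0035, 0.001, 0.0069, 0, 0, 0, 0], [0.0043, 0.0012, 0.0082, 0, 0, 0, 0], [0.005, 0.0014, 0.0095, 0, 0, 0, 0], [0.0058, 0.0017, 0.0108, 0, 0, 0, 0], [0.0066, 0.0019, 0.0121, 0, 0, 0, 0], [0.0074, 0.0021, 0.0133, 0, 0, 0, 0]],
])

```text
t: 30.85
tcp_pos: [0.5259, 0.1709, 0.0502]
orientation: [[-0.833, -0.276, 0.479], [-0.239, 0.961, 0.139], [-0.498, 0.001, -0.867]]
contact_force: [-14.3, -5.2, 10.6]
gripper_width: 0.498
grasp_force: 7.4
```

```bash
python3 look2.py
```

```text
tcp -0.079 0.0084 50.2 c 29.9 corner [-71.1  56.8] F -15.2 10.6
area 1972 [[385, 248], [365, 288], [328, 266], [347, 228]]
fit [45.  -2.   4.7 10.1] P [-74.   59.5] Q [-67.8  66.1]
```

send_rows([
  [[0.0007, 0.0002, 0.0014, 0, 0, 0, 0], [0.0015, 0.0004, 0.0028, 0, 0, 0, 0], [0.0023, 0.0007, 0.0041, 0, 0, 0, 0], [0.0031, 0.0009, 0.0054, 0, 0, 0, 0], [0.004, 0.0012, 0.0066, 0, 0, 0, 0], [0.0049, 0.0014, 0.0078, 0, 0, 0, 0], [0.0058, 0.0017, 0.009, 0, 0, 0, 0], [0.0067, 0.0019, 0.0101, 0, 0, 0, 0], [0.0077, 0.0022, 0.0112, 0, 0, 0, 0], [0.0087, 0.0025, 0.0122, 0, 0, 0, 0]],
])

```text
t: 32.15
tcp_pos: [0.5368, 0.1737, 0.0639]
orientation: [[-0.832, -0.276, 0.482], [-0.239, 0.961, 0.139], [-0.502, 0.0, -0.865]]
contact_force: [-5.9, -0.3, 6.9]
gripper_width: 0.502
grasp_force: 3.8
```

```bash
python3 look2.py
```

```text
tcp -0.0678 0.008 63.9 c 30.1 corner [-59.9  70.5] F -5.8 6.9
area 1941 [[383, 248], [365, 287], [329, 265], [344, 228]]
fit [55.9 -5.7  3.1  9.1] P [-66.   70.5] Q [-58.7  75.8]
```

send_rows([
  [[0.0014, 0.0004, 0.0012, 0, 0, 0, 0], [0.0028, 0.0008, 0.0025, 0, 0, 0, 0], [0.0043, 0.0012, 0.0037, 0, 0, 0, 0], [0.0058, 0.0017, 0.0049, 0, 0, 0, 0], [0.0073, 0.0021, 0.006, 0, 0, 0, 0], [0.0088, 0.0025, 0.0071, 0, 0, 0, 0], [0.0104, 0.003, 0.0082, 0, 0, 0, 0], [0.012, 0.0034, 0.0093, 0, 0, 0, 0], [0.0136, 0.0039, 0.0103, 0, 0, 0, 0], [0.0152, 0.0044, 0.0112, 0, 0, 0, 0]],
])

```text
t: 33.45
tcp_pos: [0.5535, 0.1783, 0.077]
orientation: [[-0.83, -0.276, 0.485], [-0.238, 0.961, 0.139], [-0.505, -0.001, -0.863]]
contact_force: [-10.5, -0.3, 16.4]
gripper_width: 0.499
grasp_force: 8.0
```

```bash
python3 look2.py
```

```text
tcp -0.0505 0.0079 77.0 c 30.3 corner [-42.6  83.7] F -10.1 16.4
area 1759 [[379, 250], [365, 286], [328, 266], [340, 229]]
fit [64.8 -6.   2.1  7.3] P [-55.1  78. ] Q [-47.1  82.1]
```

send_rows([
  [[0.002, 0.0006, 0.0018, -0.5, 1.73, 0, 0], [0.004, 0.0011, 0.0034, -1, 3.46, 0, 0], [0.006, 0.0017, 0.0049, -1.5, 5.19, 0, 0], [0.008, 0.0023, 0.0062, -2, 6.92, 0, 0], [0.0101, 0.0029, 0.0074, -2.5, 8.65, 0, 0], [0.0122, 0.0035, 0.0085, -3, 10.38, 0, 0], [0.0143, 0.0041, 0.0094, -3.5, 12.1, 0, 0], [0.0164, 0.0047, 0.0102, -4, 13.8, 0, 0], [0.0185, 0.0053, 0.0109, -4.5, 15.6, 0, 0], [0.0205, 0.0059, 0.0114, -4.97, 17.3, 0, 0]],
])

```text
t: 34.75
tcp_pos: [0.5757, 0.1847, 0.0899]
orientation: [[-0.939, -0.275, 0.208], [-0.269, 0.961, 0.059], [-0.216, -0.001, -0.976]]
contact_force: [-4.9, 2.1, 16.8]
gripper_width: 0.499
grasp_force: 6.7
```

```bash
python3 look2.py
```

```text
tcp -0.0274 0.0079 89.9 c 12.5 corner [-17.8  93.8] F -4.2 16.8
area 1158 [[365, 287], [328, 267], [333, 235], [373, 257]]
fit [-59.5 -58.3 -34.3 -30.3] P [ -93.3 -117.7] Q [-101.2 -113.4]
```

send_rows([
  [[0.0024, 0.0007, 0.0009, -0.47, 1.63, 0, 0], [0.0048, 0.0014, 0.0016, -0.94, 3.27, 0, 0], [0.0072, 0.0021, 0.0022, -1.41, 4.9, 0, 0], [0.0096, 0.0028, 0.0027, -1.88, 6.5, 0, 0], [0.012, 0.0034, 0.0032, -2.35, 8.2, 0, 0], [0.0144, 0.0041, 0.0037, -2.8, 9.8, 0, 0], [0.0168, 0.0048, 0.0041, -3.3, 11.4, 0, 0], [0.0192, 0.0055, 0.0044, -3.75, 13, 0, 0], [0.0216, 0.0062, 0.0046, -4.2, 14.7, 0, 0], [0.024, 0.0069, 0.0048, -4.69, 16.3, 0, 0]],
])

```text
t: 36.05
tcp_pos: [0.5972, 0.1907, 0.091]
orientation: [[-0.958, -0.275, -0.081], [-0.274, 0.961, -0.024], [0.084, -0.001, -0.996]]
contact_force: [0.2, 0.5, -0.0]
gripper_width: 0.5
grasp_force: 0.0
```

```bash
python3 look2.py | head -2
```

```text
tcp -0.005 0.0077 91.0 c -4.8 corner [ 5.3 91.9] F 0.3 -0.0
area 378 [[362, 278], [342, 271], [320, 250]]
```

Contact is lost, so the trivet has fallen one way or the other. I'll check in code whether it lies wood-up on the board.

```bash
cat > seg.py <<'E'
from path import *
for nm,ref in (("scene","s0.png"),("top","t0.png")):
    b=ctrl.read_camera(nm); cv2.imwrite(f"pics/seg_{nm}.png",b); r=cv2.imread("pics/"+ref)
    box=(slice(330,365),slice(385,425)) if nm=="scene" else (slice(168,190),slice(190,212))
    hs=cv2.cvtColor(r,cv2.COLOR_BGR2HSV)
    w=hs[box].reshape(-1,3); ck=(hs[235:250,355:380] if nm=="scene" else hs[205:228,273:297]).reshape(-1,3)
    bd=(hs[300:320,300:330] if nm=="scene" else hs[140:160,240:280]).reshape(-1,3)
    print(nm,"wood",np.median(w,0),"cork",np.median(ck,0),"board",np.median(bd,0))
    # dark brown = wood or cork
    h=cv2.cvtColor(b,cv2.COLOR_BGR2HSV); m=cv2.inRange(h,(2,120,30),(14,255,150)); m=cv2.morphologyEx(m,cv2.MORPH_OPEN,np.ones((3,3)))
    k,l,st,ce=cv2.connectedComponentsWithStats(m)
    for j in range(1,k):
        if st[j,4]>150: 
            P=px(nm,[ce[j]],.024)[0]; x,y=bf(P)
            if -.15<x<.3 and abs(y)<.26: print(st[j].tolist(),ce[j].round(0),(x,y),np.median(h[l==j],0))
E
python3 seg.py
```

```text
scene wood [ 12. 166.  93.] cork [ 14. 138. 110.] board [ 23. 101. 142.]
[315, 257, 50, 30, 365] [338. 272.] (np.float64(0.0075), np.float64(-0.0036)) [ 13. 148.  83.]
[172, 295, 135, 105, 1483] [239. 349.] (np.float64(0.235), np.float64(-0.0549)) [ 12. 169. 120.]
[373, 315, 67, 69, 2672] [406. 348.] (np.float64(0.0634), np.float64(0.1767)) [ 12. 164. 115.]
top wood [ 13. 186.  98.] cork [ 15. 153. 113.] board [ 26.  94. 134.]
[159, 65, 175, 55, 1000] [247.  92.] (np.float64(0.2304), np.float64(-0.0019)) [ 13. 182. 118.]
[212, 166, 9, 26, 159] [215. 181.] (np.float64(0.0372), np.float64(0.1353)) [ 14. 182. 110.]
```

```bash
python3 - <<'E'
import cv2
b=cv2.cvtColor(cv2.imread('pics/seg_scene.png'),cv2.COLOR_BGR2HSV)
r=cv2.cvtColor(cv2.imread('pics/s0.png'),cv2.COLOR_BGR2HSV)
for v in range(200,330,7): print(v,' '.join('%2d/%3d/%3d'%tuple(b[v,u]) for u in range(300,412,8)))
E
```

```text
200 23/ 24/169 20/ 23/167 22/ 28/162 90/  7/ 35 110/ 21/ 36 95/ 36/ 43 106/ 68/ 56 103/ 69/ 59 105/ 59/ 43 107/ 53/ 34 22/ 23/167 24/ 22/166 20/ 23/165 17/ 25/166
207 21/ 22/162 21/ 22/159 60/  6/ 40  0/  0/ 47  0/ 25/ 31 98/ 19/ 54 102/ 40/ 32 84/ 36/ 35 60/ 16/ 31 135/ 18/ 29 21/ 21/167 19/ 21/167 22/ 23/170 23/ 26/164
214 21/ 26/159 18/ 19/162 20/ 23/ 33 20/ 21/ 37 23/ 38/ 27 30/ 20/ 25 135/ 20/ 25  0/  9/ 27 20/ 33/ 23 30/ 18/ 28 17/ 21/168 25/ 21/160 21/ 25/165 22/ 23/167
221 23/ 26/164 26/ 24/162 24/ 25/155 36/ 34/ 37 35/ 53/ 29 10/ 31/ 25 60/ 26/ 30 23/ 35/ 29 40/ 36/ 21 23/ 27/112 18/ 22/172 23/ 24/168 28/ 23/164 20/ 23/163
228 24/ 24/160 16/ 27/163 23/ 20/165 18/ 39/ 33 35/ 46/ 33  0/ 38/ 27  0/ 12/ 22  0/ 18/ 29  0/  8/ 33 150/  6/ 45 19/ 24/168 23/ 18/167 24/ 22/160 22/ 28/162
235 22/ 24/162 22/ 24/162 18/ 23/166 19/ 26/166 36/ 44/ 29 13/ 60/ 30 30/ 22/105 30/ 24/ 32  0/  9/ 27  8/ 27/ 38 60/  6/ 46 18/ 31/ 83 21/ 24/108 21/ 23/112
242 20/ 23/164 19/ 24/167 24/ 22/164 26/ 24/169 60/  8/ 32 25/ 59/ 26 17/ 22/166 40/ 33/ 23 30/  8/ 32 15/ 12/ 44 135/ 15/ 33 21/ 23/111 21/ 23
[... 1211 characters left out ...]
20 16/117/116 16/118/123 16/ 61/109 20/ 34/111 21/ 30/111 22/ 24/117
305 24/ 95/172 26/ 91/173 23/ 96/172 25/ 93/173 24/ 91/173 25/ 96/173 25/ 90/170 16/121/122 15/114/119 15/115/118 16/116/121 16/119/116 17/ 32/113 25/ 27/104
312 23/100/173 22/100/173 24/ 97/173 22/ 99/173 24/ 98/170 26/ 92/169 23/ 91/173 26/ 90/173 16/119/122 16/124/123 16/122/117 16/120/119 16/121/118 19/ 22/163
319 19/111/173 22/100/173 20/101/175 24/ 95/174 21/106/171 24/ 92/171 29/ 83/172 22/ 98/172 23/ 92/172 17/121/124 16/118/127 15/120/117 12/165/111 12/160/107
326 20/107/172 17/119/172 23/102/170 22/101/175 25/ 92/172 21/103/171 24/ 98/170 27/ 88/171 24/ 99/170 23/104/162 16/122/127 13/176/106 12/163/116 12/166/118
```

send_rows([
  [[0, 0, 0.01, 0, 0, 0, 0], [-0.01, -0.0028, 0.02, 0.4, -1.4, 0, 0], [-0.025, -0.0072, 0.03, 0.8, -2.8, 0, 0], [-0.045, -0.0129, 0.03, 1.38, -4.8, 0, 0], [-0.065, -0.0187, 0.03, 1.38, -4.8, 0, 0], [-0.085, -0.0244, 0.03, 1.38, -4.8, 0, 0], [-0.1, -0.0288, 0.03, 1.38, -4.8, 0, 0], [-0.1, -0.0288, 0.03, 1.38, -4.8, 0, 0], [-0.1, -0.0288, 0.03, 1.38, -4.8, 0, 0], [-0.1, -0.0288, 0.03, 1.38, -4.8, 0, 0]],
])

```text
t: 37.45
tcp_pos: [0.4963, 0.1618, 0.1204]
orientation: [[-0.961, -0.276, 0.002], [-0.276, 0.961, 0.0], [-0.002, -0.0, -1.0]]
contact_force: [0.1, -1.1, -0.0]
gripper_width: 0.505
grasp_force: 0.0
```

```bash
python3 seg.py
```

```text
scene wood [ 12. 166.  93.] cork [ 14. 138. 110.] board [ 23. 101. 142.]
[300, 266, 64, 59, 2037] [332. 294.] (np.float64(0.0553), np.float64(0.0139)) [ 12. 164. 109.]
[172, 295, 135, 105, 1481] [239. 350.] (np.float64(0.235), np.float64(-0.0546)) [ 12. 169. 111.]
[373, 315, 67, 69, 2667] [406. 348.] (np.float64(0.0633), np.float64(0.1767)) [ 12. 164. 108.]
top wood [ 13. 186.  98.] cork [ 15. 153. 113.] board [ 26.  94. 134.]
[159, 65, 175, 55, 1002] [246.  92.] (np.float64(0.2304), np.float64(0.0001)) [ 13. 183. 111.]
[243, 142, 42, 42, 1225] [263. 162.] (np.float64(0.0466), np.float64(0.0078)) [ 14. 184. 110.]
[178, 157, 43, 43, 1166] [199. 177.] (np.float64(0.0572), np.float64(0.1718)) [ 14. 184. 108.]
```

Both views show it wood-up on the board, square and centred about 47 mm in from the edge, which is barely inside. I'll push it about 15 mm further.

send_rows([
  [[0.035, 0.0101, -0.03, 0, 0, 0, 0], [0.0673, 0.0193, -0.06, 0, 0, 0, 0], [0.0673, 0.0193, -0.09, 0, 0, 0, 0], [0.0673, 0.0193, -0.104, 0, 0, 0, 0], [0.0673, 0.0193, -0.1085, 0, 0, 0, 0], [0.0673, 0.0193, -0.1085, 0, 0, 0, 0], [0.075, 0.0216, -0.1085, 0, 0, 0, 0], [0.083, 0.0239, -0.1085, 0, 0, 0, 0], [0.089, 0.0256, -0.1085, 0, 0, 0, 0], [0.094, 0.027, -0.1085, 0, 0, 0, 0]],
])

```text
t: 38.8
tcp_pos: [0.5901, 0.1888, 0.0118]
orientation: [[-0.961, -0.276, 0.001], [-0.276, 0.961, 0.0], [-0.001, -0.0, -1.0]]
contact_force: [0.5, -0.2, -0.8]
gripper_width: 0.495
grasp_force: 0.0
```

send_rows([
  [[0.003, 0.0009, 0, 0, 0, 0, 0], [0.006, 0.0017, 0, 0, 0, 0, 0], [0.009, 0.0026, 0, 0, 0, 0, 0], [0.0115, 0.0033, 0, 0, 0, 0, 0], [0.014, 0.004, 0, 0, 0, 0, 0], [0.016, 0.0046, 0, 0, 0, 0, 0], [0.018, 0.0052, 0, 0, 0, 0, 0], [0.019, 0.0055, 0, 0, 0, 0, 0], [0.019, 0.0055, 0, 0, 0, 0, 0], [0.015, 0.0043, 0, 0, 0, 0, 0]],
])

```text
t: 40.05
tcp_pos: [0.6046, 0.193, 0.0117]
orientation: [[-0.961, -0.276, 0.001], [-0.276, 0.961, 0.0], [-0.001, -0.0, -1.0]]
contact_force: [0.1, -0.2, -1.0]
gripper_width: 0.5
grasp_force: 0.0
```

send_rows([
  [[-0.02, -0.0057, 0, 0, 0, 0, 0], [-0.05, -0.0144, 0.01, 0, 0, 0, 0], [-0.08, -0.023, 0.06, 0, 0, 0, 0], [-0.1, -0.0288, 0.1, 0, 0, 0, 0], [-0.1, -0.0288, 0.1, 0, 0, 0, 0], [-0.1, -0.0288, 0.1, 0, 0, 0, 0], [-0.1, -0.0288, 0.1, 0, 0, 0, 0], [-0.1, -0.0288, 0.1, 0, 0, 0, 0], [-0.1, -0.0288, 0.1, 0, 0, 0, 0], [-0.1, -0.0288, 0.1, 0, 0, 0, 0]],
])

```text
t: 41.3
tcp_pos: [0.5044, 0.1642, 0.1112]
orientation: [[-0.961, -0.276, 0.0], [-0.276, 0.961, -0.0], [-0.0, -0.0, -1.0]]
contact_force: [-1.5, 0.1, -0.4]
gripper_width: 0.501
grasp_force: 0.0
```

```bash
python3 seg.py
```

```text
scene wood [ 12. 166.  93.] cork [ 14. 138. 110.] board [ 23. 101. 142.]
[296, 270, 63, 59, 2089] [328. 299.] (np.float64(0.0678), np.float64(0.0138)) [ 12. 165. 110.]
[172, 295, 135, 105, 1492] [239. 350.] (np.float64(0.235), np.float64(-0.0542)) [ 12. 169. 112.]
[372, 315, 68, 69, 2670] [406. 348.] (np.float64(0.0634), np.float64(0.1766)) [ 12. 164. 109.]
top wood [ 13. 186.  98.] cork [ 15. 153. 113.] board [ 26.  94. 134.]
[159, 65, 174, 55, 1003] [246.  92.] (np.float64(0.2304), np.float64(0.0019)) [ 14. 184. 112.]
[241, 137, 42, 42, 1226] [262. 157.] (np.float64(0.0594), np.float64(0.0078)) [ 14. 184. 110.]
[178, 157, 41, 44, 1072] [197. 176.] (np.float64(0.0599), np.float64(0.1741)) [ 14. 184. 109.]
```

The trivet moved 13 mm further on. Its centre is now about 60 mm in from the edge, so the near side clears the edge by roughly 15 mm. It lies wood-up and the arm is clear, so I hand in.

```bash
python3 -c "
from rig import ctrl
print(ctrl.job_done())"
```

```text
the job is handed in; nothing more can be done
None
```

The pot stand flipped over the board's edge on the fourth try and now lies wooden face up on the board, about 15 mm in from the front edge; I handed the job in at about 41 s with the arm clear, but no verdict came back.

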